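# Feed a sample cup into the bench analyser

## Task

Set the closed sample cup (the solid one, not the open collar of the same size) flat in the square pocket of the analyser's loading slide and let go of it. Then push the spring-loaded slide by its upright push plate all the way in, past the point where it meets the end switch, until it stops firmly, hold it there for a moment so that the cup drops into the chamber, and let the slide spring fully back out; do not force the slide or the machine, and leave the collar and the bottles where they are.

Things in the scene. Friction and masses are not known exactly. Their poses are not given: they have to be found in the camera images.
- analyser: White bench-top analyser, fixed. Origin on the bench below the pocket's centre when the slide is out; x = level direction in which the slide is pushed in, z up. Aluminium deck: top 62 mm above the bench, 90 mm wide, from x = -70 mm into the machine; rails at its edges stand 7 mm higher. Chamber below the deck: x 92 to 172 mm, y -38 to 38 mm, floor at 8 mm, clear window on its -y side.
- housing_front (a point): Middle of the tall housing's upright front face at deck level, 90 mm along x from the analyser's origin; 140 mm wide, top 210 mm above the bench, with a tunnel 82 x 32 mm for the slide. From 75 mm above the deck upward a console overhangs by 18 mm. With the slide home the push plate's outer face is only 6 to 20 mm from this face: too near for an upright gripper. Axes as the analyser's.
- slide (a joint): Loading slide, in metres: 0 = fully out (sprung back). Fully in, at a firm stop, it reads somewhere between 0.121 and 0.135: the stop's setting differs from time to time and cannot be seen. Its spring pushes back with about 1.5 N at the start and 6 N at the end.
- trip (a joint): End switch inside the machine, out of sight, in metres: 0 = untouched, 0.004 = fully pressed by the nose of the slide, which is then at its firm stop. It adds 2 to 5 N over the last 4 mm of the slide's stroke.
- pocket (a point): Centre of the slide's square through-pocket, 40 mm x 40 mm, at deck level (the cup rests on the deck inside it). Moves with the slide; axes as the analyser's. The steel frame around it is 7 mm high, 72 mm wide, and reaches from x = -51 to 32 mm.
- push_face (a point): Middle of the outer face of the slide's upright push plate, 22 mm above the deck and 51 mm behind the pocket centre. The plate is 60 mm wide (y), 4 mm thick and rises to 36 mm above the deck; push along +x on this face. Axes as the analyser's.
- drop_hole (a point): Centre of the drop hole (65 mm along x, 42 mm across) in the deck inside the machine, 132.5 mm along x from the analyser's origin, through which the cup drops into the chamber. Axes as the analyser's.
- cup: Closed sample cup to be fed: a solid white plastic disc with a plain flat top (no hole), alike both ways up, 32 mm diameter, 18 mm tall, about 40 g. Origin at the centre of its underside.
- collar: Spare open collar, a white ring of 32 mm outside and 23 mm inside diameter, 18 mm tall. Leave alone. Origin at the centre of its underside.
- jar: Upright yellow jar, 60 mm diameter, 110 mm tall. Leave alone. Origin at the centre of its underside.
- flat_bottle: Red flat-sided bottle lying down, body 90 x 44 x 36 mm with a black cap at +x. Leave alone. Origin at the centre of its underside.
Mind the look-alikes: they are no part of the job. What is shaped like the cup but green or red is not meant.

How it is judged:
By the outcome, as a careful person would: the job done as asked, in the order asked, and still so for the second after the job is handed in, with the robot touching nothing.
It also fails if it takes over 56 s, if anything falls off the work surface, if the arm or the gripper's body presses on something with over 40 N, if the wrist force passes 120 N, or if a joint passes its speed limit or range.

## Robot

A 6-joint arm with a two-finger parallel gripper is mounted at the origin on the work surface. World frame = base frame: x ahead of the robot, y to its left, z up, the work surface at z = 0. Lengths are in m, angles in rad, forces in N, time in s.
With the tool pointing down it reaches from about 0.35 to 0.775 m from the base axis. Payload 5.5 kg.
Tool frame: the origin (TCP) lies between the finger pads; the fingertips stand 19 mm ahead of it and the grasp point (between the pads) is the TCP; z points along the fingers, x is the direction in which the jaws open and shut, and the axes are right-handed (so a half turn about z gives the same grasp; the last joint's range is limited). The gripper opens to 85 mm and grips with 20 to 120 N. Pads are 22 mm wide; open, the fingers measure 114 mm over their backs; the gripper's body (76 mm by 85 mm) begins 54 mm behind the grasp point. The pads swing forward as they close: fully open they stand 13 mm farther back than shut.
Start: joints at [-0.14, 0.313, 0.046, 1.304, 0, 1.431], TCP at [0.575, -0, 0.25] pointing down, gripper open.
Joint ranges: [-2.76, 2.76], [-0.86, 1.69], [-1.03, 1.26], [-2.2, 2.34], [-1.47, 1.5], [-3.14, 3.14]. Speed limits (rad/s): [2.57, 2.57, 3.14, 3.14, 3.14, 3.14].

## Interface

Orientations are given as a unit quaternion [w, x, y, z].
In Python, from workcell import env gives the robot as it stands. The module is installed in compiled form; this text tells all that it offers.
- The arm moves only by the tool carry_out, never from a script. Its argument "steps" is a list of rows, each a list of 7 numbers: the gripper command: -1 is shut, 1 is fully open, values between are in proportion, then the shift along the tool's x, y, z in m, then the turn, a rotation vector about the tool's x, y, z in rad. A call has 1 to 20 rows; each row shifts and turns the commanded pose from where the row before left it, along the tool's axes as they then stand; what a row does not reach is not made up. A row lasts 1/8 s, in which the tool goes at most 62.5 mm and 10.7 degrees, less where a joint would pass 70% of its speed; a pose out of reach is approached as far as the arm can. A call with a gripper value outside its range is refused whole. The fingers move at their own pace and stop on an object; "grip_force" is the grip in N (left out, the last holds). Time passes only in rows, so rows that do not move let the fingers close. It gives the time, the measured TCP pose, the force and the opening at its end, in the units of the state.
- env.get_state(): the state, without advancing time (a new reading comes with each control period).
- env.read_camera(name): name is "scene" or "side" or "wrist"; returns a dict with "color" (384x512x3 uint8, red, green, blue), "K" (3x3 intrinsics, pixels), "R" (3x3) and "t" (3): a world point X has camera coordinates R X + t. Camera axes: x right, y down, z forward; pixel columns grow to the right and rows downward; lengths in m; the calibration is good to about 2 mm. A picture is of the moment at which its call begins. There is no depth.
- env.hand_in(): hands the job in, once; it reports no verdict.
The state is a dict: "clock": time; "joint_pos": joint angles; "qvel": joint speeds; "tau": joint torques, N m; "tcp_pos": TCP position; "orientation": TCP orientation; "wrist_force": force on the tool from outside, world axes, zero at the start; "ft_torque": the same for the moment, N m; "finger_gap": finger opening in m.
Only numpy, scipy, OpenCV 4.12 (cv2) and the standard library are available. Lean on these libraries where they do the work, as an engineer would, in place of code of your own. Each camera call takes 0.05 s, during which the arm holds its last target. There are 200 camera calls.

## Working session

There is one attempt and no reset: what is moved stays moved. The work goes in short steps, Python scripts to look and compute and a tool call to move; the robot and the scene stay as the last step left them, time stands still between calls to the robot, and variables do not carry over. Pictures are saved under pics/ and viewed, about 8 in all and at most 12, crops included, and the job is handed in when it is done.

Besides the shell and the picture viewer there is one more tool, called in YAML: its name, and indented under it one key for each argument. carry_out: Moves the arm, as the interface text tells. Its arguments: {"type":"object","properties":{"steps":{"type":"array","items":{"type":"array","items":{"type":"number"}}},"grip_force":{"type":"number"}},"required":["steps"]}

```bash
mkdir -p pics; cat > h.py <<'E'
import numpy as np, cv2
from workcell import env
def snap(n,f):
    c=env.read_camera(n); np.savez(f'pics/{f}.npz',**{k:c[k] for k in('color','K','R','t')})
    cv2.imwrite(f'pics/{f}.png',c['color'][:,:,::-1]); return c
def ld(f): return np.load(f'pics/{f}.npz')
def ray(c,u,v):
    d=c['R'].T@np.linalg.solve(c['K'],[u,v,1.]); o=-c['R'].T@c['t']; return o,d
def onz(c,u,v,z):
    o,d=ray(c,u,v); return o+d*(z-o[2])/d[2]
def proj(c,X):
    p=c['K']@(c['R']@np.array(X,float)+c['t']); return p[:2]/p[2]
E
python3 - <<'E'
from h import *
a=[snap(n,n+'0') for n in('scene','side','wrist')]
for c in a: print((-c['R'].T@c['t']).round(3), c['R'][2].round(2))
im=np.hstack([c['color'] for c in a[:2]]);
cv2.imwrite('pics/both.png',cv2.resize(np.vstack([np.hstack([a[0]['color'],a[1]['color']]),np.hstack([a[2]['color'],a[2]['color']*0])]),(800,600),interpolation=cv2.INTER_AREA)[:,:,::-1])
print(env.get_state())
E
```

```text
[ 1.244 -0.095  0.801] [-0.68  0.04 -0.73]
[ 0.121 -0.548  0.697] [ 0.5   0.53 -0.69]
[0.574 0.081 0.373] [-0.   -0.32 -0.95]
{'clock': 0.15, 'joint_pos': array([-1.39616258e-01,  3.13854537e-01,  4.52269990e-02,  1.30360725e+00,
       -1.79262275e-05,  1.43117256e+00]), 'qvel': array([-0.00014993, -0.00376252,  0.00383173, -0.00048697, -0.00026739,
        0.00079355]), 'tau': array([ 1.76330479e-03, -4.81067133e+01,  2.98815805e+01,  1.39078675e-02,
       -1.10673584e-04, -5.56924022e-05]), 'tcp_pos': array([5.74634306e-01, 2.73241603e-05, 2.49593249e-01]), 'orientation': array([-9.12173779e-05,  9.99999741e-01,  3.76113152e-06, -7.13480685e-04]), 'wrist_force': array([-0.22478254,  0.28052024,  0.38181631]), 'ft_torque': array([-0.06672609,  0.01067843,  0.04007278]), 'finger_gap': 0.08555603149566933}
```

View pics/both.png

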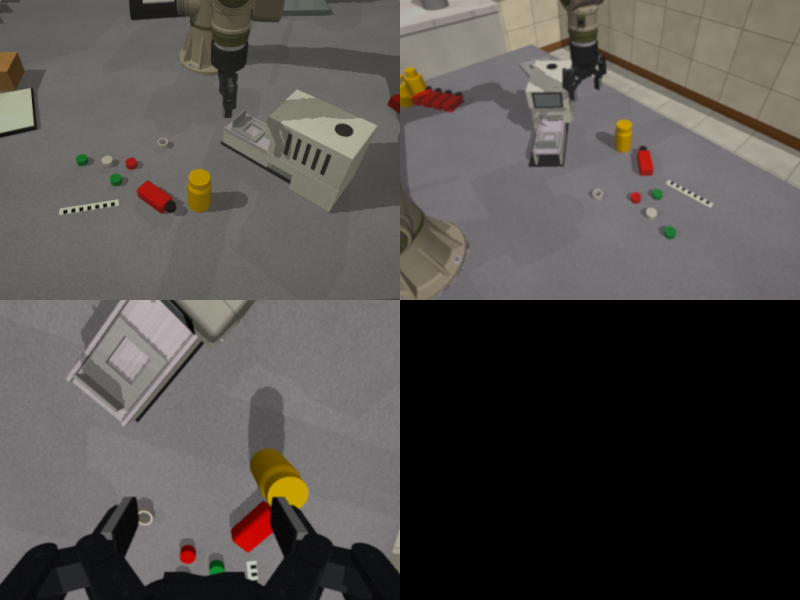

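The analyser is at right in the scene view. The white parts are at (107,161) and (163,143) of the mosaic; the second looks like an open ring. The red and green look-alikes are nearby. I'll enlarge to confirm.

```bash
python3 - <<'E'
from h import *
s=ld('scene0')['color'];d=ld('side0')['color'];w=ld('wrist0')['color']
r=lambda im,y,x,h,wd,k:cv2.resize(im[y:y+h,x:x+wd],None,fx=k,fy=k,interpolation=cv2.INTER_CUBIC)
A=r(s,160,90,75,133,3);B=r(d,220,230,75,133,3)   # 399x225
C=r(s,110,270,125,133,3);D=r(d,70,130,125,133,3) # 399x375
cv2.imwrite('pics/crop1.png',np.vstack([np.hstack([A,B]),np.hstack([C,D])])[:,:,::-1])
cv2.imwrite('pics/crop2.png',r(w,0,70,190,260,3)[:,:,::-1])
E
```

```text
(no output)
```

View pics/crop1.png

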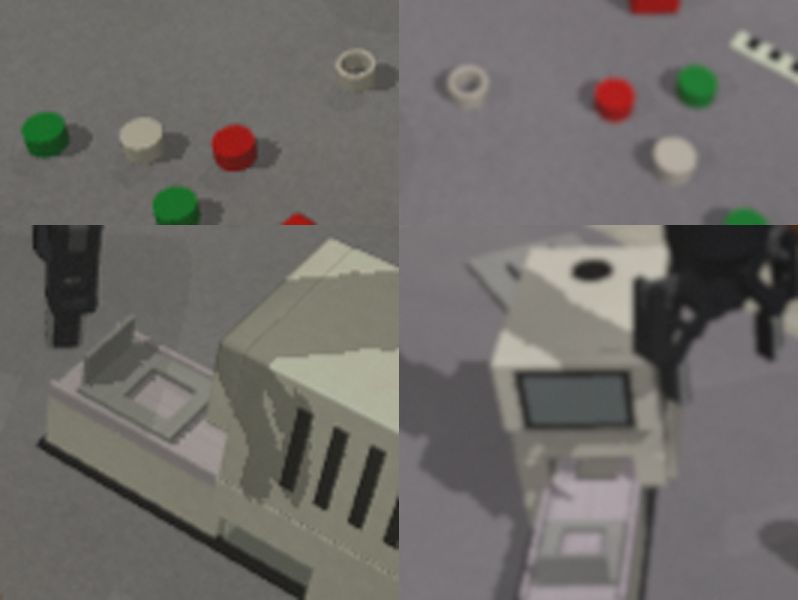

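View pics/crop2.png

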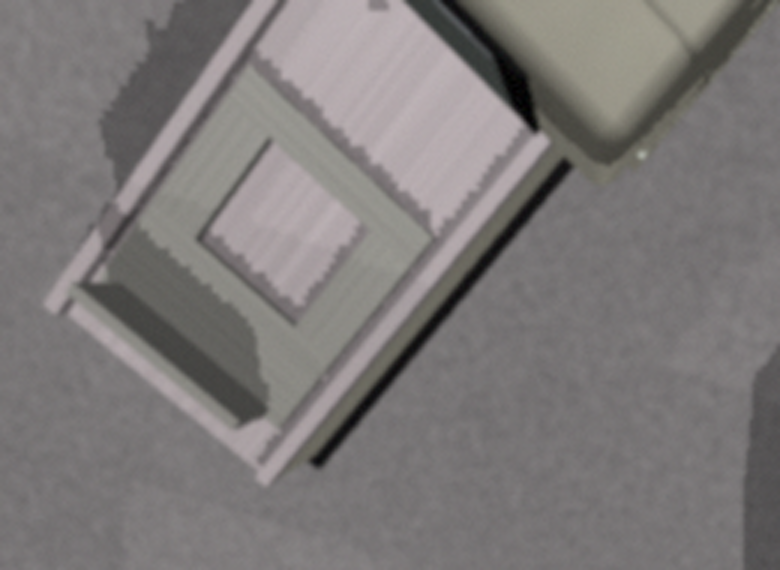

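Candidates: white solid disc at scene (137,204) / side (322,271), with a plain flat top, so this is the cup. The white ring with a dark hole at scene (208,181) is the collar. The green and red ones are not meant. The wrist crop shows the slide fully out, with the pocket corners and rail ends clear.

```bash
python3 - <<'E'
from h import *
s,d,w=ld('scene0'),ld('side0'),ld('wrist0')
print('cup',onz(s,90+141/3,160+132/3,.018),onz(d,230+(675-399)/3,220+152/3,.018))
print('collar',onz(s,90+355/3,160+63/3,.018),onz(d,230+(467-399)/3,220+80/3,.018))
print('red',onz(s,90+234/3,160+140/3,.018)); print('green',onz(s,90+46/3,160+127/3,.018),onz(s,90+176/3,160+199/3,.018))
W=lambda u,v,z:onz(w,70+u/3,v/3,z)
for n,u,v,z in [('pT',270,140,.069),('pL',198,238,.069),('pB',297,323,.069),('pR',367,228,.069),('fR',433,237,.069),('fT',250,65,.069),('rail L',47,303,.069),('rail R',265,484,.069),('railRin far',548,140,.069),('plate L',72,288,.098),('plate R',240,427,.098)]: print(n,W(u,v,z).round(4))
a,b=W(47,303,.069),W(265,484,.069); e=b-a; print('rail w',np.linalg.norm(e),'x yaw',np.degrees(np.arctan2(e[0],-e[1])))
a,b=W(72,288,.098),W(240,427,.098); e=b-a; print('plate w',np.linalg.norm(e),np.degrees(np.arctan2(e[0],-e[1])))
e=W(548,140,.069)-W(265,484,.069); print('rail dir',np.linalg.norm(e),np.degrees(np.arctan2(e[1],e[0])))
E
```

```text
cup [ 0.5321258 -0.3178399  0.018    ] [ 0.53355705 -0.31908901  0.018     ]
collar [ 0.46752543 -0.16213003  0.018     ] [ 0.46625301 -0.16297363  0.018     ]
red [ 0.54301198 -0.24902594  0.018     ]
green [ 0.52408441 -0.38825973  0.018     ] [ 0.59702598 -0.28555226  0.018     ]
pT [0.4801 0.1228 0.069 ]
pL [0.4541 0.0945 0.069 ]
pB [0.4831 0.0685 0.069 ]
pR [0.5083 0.0975 0.069 ]
fR [0.5291 0.0948 0.069 ]
fT [0.4763 0.1433 0.069 ]
rail L [0.4021 0.0747 0.069 ]
rail R [0.4666 0.0146 0.069 ]
railRin far [0.5661 0.1228 0.069 ]
plate L [0.4266 0.0795 0.098 ]
plate R [0.4712 0.0388 0.098 ]
rail w 0.08821338319107891 x yaw 47.06309025300073
plate w 0.060321827439990344 47.58560747456444
rail dir 0.14697458020299126 47.413202289911396
```

carry_out:
  steps:
    - [0.2,-0.007,0.053,0.02,0,0,0]
    - [0.2,-0.007,0.053,0.02,0,0,0]
    - [0.2,-0.007,0.053,0.02,0,0,0]
    - [0.2,-0.007,0.053,0.02,0,0,0]
    - [0.2,-0.007,0.053,0.02,0,0,0]
    - [0.2,-0.007,0.053,0.02,0,0,0]
    - [0.2,0,0,0.02,0,0,0]
    - [0.2,0,0,0.01,0,0,0]
    - [0.2,0,0,0,0,0,0]
    - [0.2,0,0,0,0,0,0]
  grip_force: 30

```text
clock: 1.4
tcp_pos: [0.5337, -0.3175, 0.1012]
orientation: [0.0, 1.0, 0.001, 0.001]
wrist_force: [0.6, -0.4, 0.1]
finger_gap: 0.0509
```

```bash
python3 - <<'E'
from h import *
c=snap('wrist','w1'); s=env.get_state(); print(s['tcp_pos'],s['finger_gap'])
print('cup expected px',proj(c,[.533,-.3185,.018]),'tcp',proj(c,s['tcp_pos']))
cv2.imwrite('pics/w1c.png',cv2.resize(c['color'][150:384,100:420],None,fx=2.4,fy=2.4,interpolation=cv2.INTER_CUBIC)[:,:,::-1])
E
```

```text
[ 0.53385621 -0.31762019  0.10142892] 0.05107645587292047
cup expected px [260.49749451 209.53757537] tcp [262.13941528 271.80453436]
```

View pics/w1c.png

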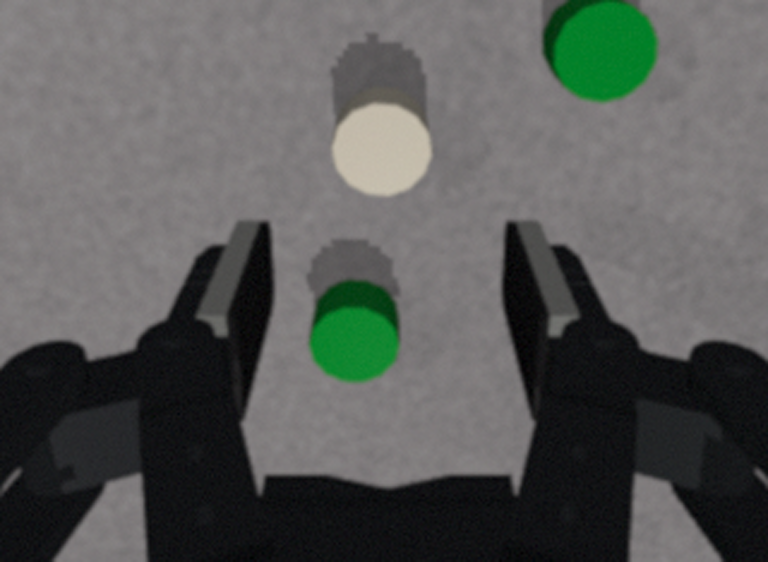

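The picture shows the solid cup's top at crop (382,148), about 1–2 mm from the expected point. I'll work out the tip height from the pad's corner.

```bash
python3 - <<'E'
from h import *
c=ld('w1'); print(onz(c,259.2,211.7,.018))
for z in(.08,.085,.09,.095): print(z,[proj(c,[.53386+sx*.0255,-.3176+.011,z]).round(1) for sx in(-1,1)])
E
```

```text
[ 0.53202703 -0.32024569  0.018     ]
0.08 [array([214.6, 231.4]), array([309.4, 231.5])]
0.085 [array([213.2, 235.7]), array([310.9, 235.7])]
0.09 [array([211.7, 240.1]), array([312.5, 240.2])]
0.095 [array([210.1, 244.9]), array([314.2, 245. ])]
```

carry_out:
  steps:
    - [0.2,-0.0015,0.0025,0.03,0,0,0]
    - [0.2,0,0,0.03,0,0,0]
    - [0.2,0,0,0.018,0,0,0]
    - [0.2,0,0,0,0,0,0]
    - [0.2,0,0,0,0,0,0]
    - [-1,0,0,0,0,0,0]
    - [-1,0,0,0,0,0,0]
    - [-1,0,0,0,0,0,0]
    - [-1,0,0,0,0,0,0]
    - [-1,0,0,0,0,0,0]
    - [-1,0,0,0,0,0,0]
  grip_force: 30

```text
clock: 2.82
tcp_pos: [0.5325, -0.3212, 0.0238]
orientation: [0.001, 1.0, 0.0, 0.001]
wrist_force: [-0.2, 0.8, 6.5]
finger_gap: 0.0303
```

carry_out:
  steps:
    - [-1,0,0,-0.005,0,0,0]
    - [-1,0,0,-0.03,0,0,0]
    - [-1,0,0,-0.05,0,0,0]
    - [-1,0,0,-0.05,0,0,0]
    - [-1,0,0,0,0,0,0]
    - [-1,0,0,0,0,0,0]

```text
clock: 3.58
tcp_pos: [0.5312, -0.3203, 0.1571]
orientation: [-0.0, 1.0, -0.0, -0.0]
wrist_force: [0.5, -0.6, -1.1]
finger_gap: 0.0306
```

```bash
python3 - <<'E'
from h import *
c=snap('wrist','w2'); d=snap('side','d2'); s=env.get_state(); print(s['tcp_pos'],s['finger_gap'],s['wrist_force'])
x,y=proj(d,s['tcp_pos']).astype(int); print(x,y)
r=cv2.resize
A=r(c['color'][150:384,156:356],(400,468));B=r(d['color'][y-40:y+77,x-50:x+50],(400,468),interpolation=cv2.INTER_CUBIC)
cv2.imwrite('pics/w2c.png',np.hstack([A,B])[:,:,::-1])
E
```

```text
[ 0.53058455 -0.31981531  0.15562235] 0.030671318629161577 [-0.59385951  0.52914636 -0.40709571]
329 232
```

View pics/w2c.png

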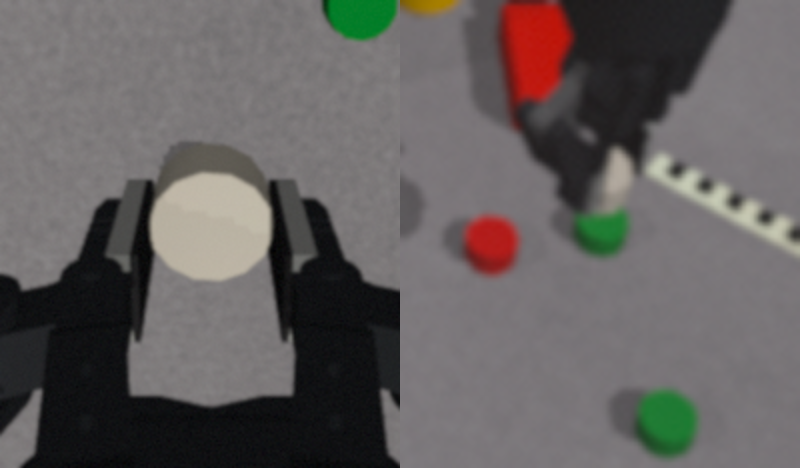

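```bash
python3 - <<'E'
from h import *
c=ld('w2'); print(onz(c,261.5,262.5,.1498))
E
```

```text
[ 0.5310978  -0.31993783  0.1498    ]
```

carry_out:
  steps:
    - [-1,-0.006,-0.052,0,0,0,0]
    - [-1,-0.006,-0.052,0,0,0,0]
    - [-1,-0.006,-0.052,0,0,0,0]
    - [-1,-0.006,-0.052,0,0,0,0]
    - [-1,-0.006,-0.052,0,0,0,0]
    - [-1,-0.006,-0.052,0,0,0,0]
    - [-1,-0.006,-0.052,0,0,0,0]
    - [-1,-0.006,-0.052,0,0,0,0]
    - [-1,0,0,0,0,0,0.149]
    - [-1,0,0,0,0,0,0.149]
    - [-1,0,0,0,0,0,0.149]
    - [-1,0,0,0,0,0,0.149]
    - [-1,0,0,0,0,0,0.149]
    - [-1,0,0,0,0,0,0]
    - [-1,0,0,0,0,0,0]
    - [-1,0,0,0,0,0,0]

```text
clock: 5.68
tcp_pos: [0.4833, 0.0955, 0.157]
orientation: [0.0, 0.932, -0.363, -0.0]
wrist_force: [-0.0, 0.4, -0.8]
finger_gap: 0.031
```

```bash
python3 - <<'E'
from h import *
from scipy.spatial.transform import Rotation as R
c=snap('wrist','w3'); s=env.get_state(); print(s['tcp_pos'],s['finger_gap'],s['wrist_force'],s['joint_pos'].round(2))
q=s['orientation']; M=R.from_quat(q[[1,2,3,0]]).as_matrix(); print(M.round(3), 'tool-x yaw',np.degrees(np.arctan2(M[1,0],M[0,0])))
for X in([.4815,.096,.069],s['tcp_pos']): print(proj(c,X))
cv2.imwrite('pics/w3c.png',cv2.resize(c['color'][:,56:456],(700,672))[:600,:,::-1])
E
```

```text
[0.48341748 0.09545325 0.15710038] 0.03064628039433796 [ 0.15676518 -0.09822382 -0.48905087] [ 0.03  0.21 -0.33  1.03 -0.    2.35]
[[ 0.736 -0.677 -0.   ]
 [-0.677 -0.736 -0.   ]
 [-0.     0.    -1.   ]] tool-x yaw -42.628685154202195
[258.03161807 207.23610157]
[259.6929223  271.63379752]
```

View pics/w3c.png

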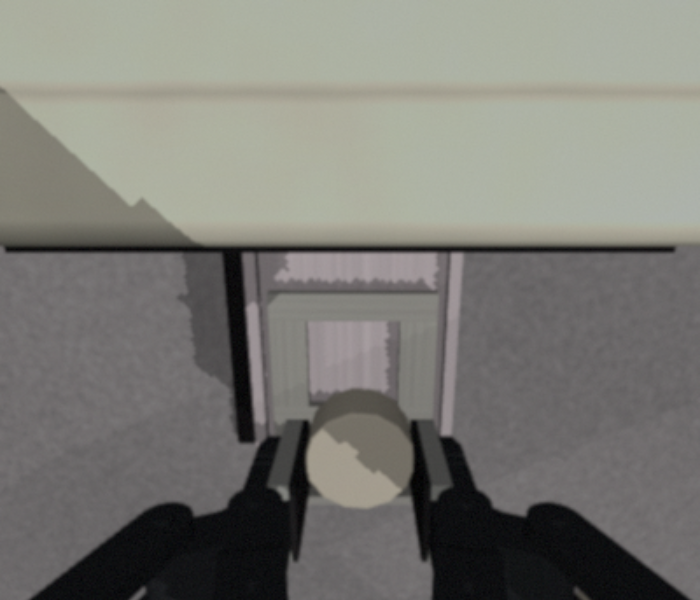

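The pocket is centred at crop (354,362), which gives px (258,207). The expected point is (258,207), so position and yaw are confirmed. Lowering.

carry_out:
  steps:
    - [-1,-0.0017,0.0009,0.02,0,0,0]
    - [-1,0,0,0.025,0,0,0]
    - [-1,0,0,0.015,0,0,0]
    - [-1,0,0,0.0085,0,0,0]
    - [-1,0,0,0,0,0,0]
    - [-1,0,0,0,0,0,0]

```text
clock: 6.48
tcp_pos: [0.4822, 0.096, 0.0894]
orientation: [-0.0, 0.931, -0.364, 0.0]
wrist_force: [-0.3, -0.1, -0.5]
finger_gap: 0.0303
```

carry_out:
  steps:
    - [-1,0,0,0.001,0,0,0]
    - [-1,0,0,0.001,0,0,0]
    - [-1,0,0,0,0,0,0]

```text
clock: 6.85
tcp_pos: [0.4821, 0.096, 0.0875]
orientation: [-0.0, 0.931, -0.364, 0.001]
wrist_force: [-1.2, -0.3, 4.6]
finger_gap: 0.0305
```

carry_out:
  steps:
    - [0.0,0,0,0,0,0,0]
    - [0.0,0,0,0,0,0,0]
    - [0.0,0,0,0,0,0,0]
    - [0.0,0,0,-0.002,0,0,0]
    - [0.0,0,0,-0.02,0,0,0]
    - [0.0,0,0,-0.05,0,0,0]
    - [0.0,0,0,-0.03,0,0,0]
    - [0.0,0,0,0,0,0,0]
    - [0.0,0,0,0,0,0,0]

```text
clock: 7.98
tcp_pos: [0.4813, 0.096, 0.1881]
orientation: [0.0, 0.931, -0.364, -0.0]
wrist_force: [-0.4, 0.7, 0.4]
finger_gap: 0.0427
```

```bash
python3 - <<'E'
from h import *
c=snap('wrist','w4'); s=env.get_state(); print(s['tcp_pos'],s['finger_gap'],s['wrist_force'])
print(proj(c,[.4815,.096,.080]),proj(c,[.4815,.096,.069]),proj(c,[.4815,.096,.087]))
cv2.imwrite('pics/w4c.png',cv2.resize(c['color'][120:320,156:356],(600,600),interpolation=cv2.INTER_CUBIC)[:,:,::-1])
E
```

```text
[0.48087096 0.09594257 0.18763431] 0.042647911470460716 [-1.14834495  0.49428109 -1.3236073 ]
[260.57066281 197.24265818] [260.6101927  193.03941186] [260.54370935 200.10864247]
```

View pics/w4c.png

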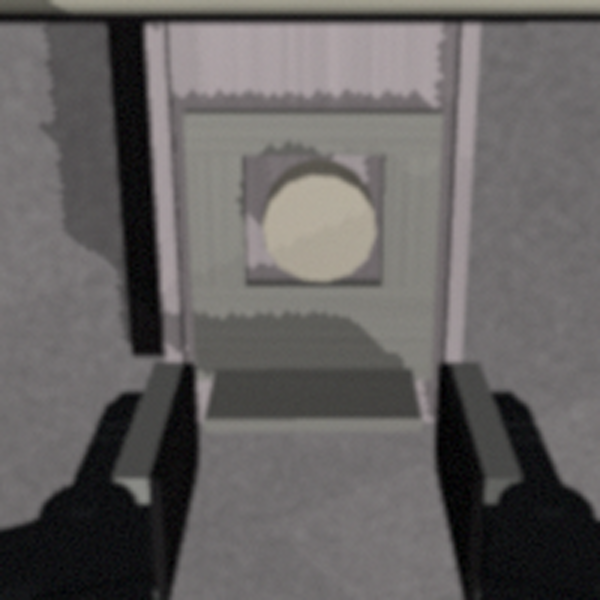

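The cup sits flat inside the pocket, with its top at crop (320,227) about 1.5 mm off centre. Next I shut the gripper, back off and tilt by 50°.

carry_out:
  steps:
    - [-1,0,0.043,0,0,0,0]
    - [-1,0,0.043,0,0,0,0]
    - [-1,0,0,0,0.1455,0,0]
    - [-1,0,0,0,0.1455,0,0]
    - [-1,0,0,0,0.1455,0,0]
    - [-1,0,0,0,0.1455,0,0]
    - [-1,0,0,0,0.1455,0,0]
    - [-1,0,0,0,0.1455,0,0]
    - [-1,0,0,0,0,0,0]
    - [-1,0,0,0,0,0,0]
    - [-1,0,0,0,0,0,0]

```text
clock: 9.4
tcp_pos: [0.4238, 0.033, 0.1892]
orientation: [-0.393, 0.845, -0.329, 0.154]
wrist_force: [-0.7, -0.6, -0.0]
finger_gap: -0.0001
```

```bash
cat >> h.py <<'E'
from scipy.spatial.transform import Rotation as Ro
def rep():
    s=env.get_state(); M=Ro.from_quat(s['orientation'][[1,2,3,0]]).as_matrix(); p=s['tcp_pos']
    a=np.radians(47.4); u=np.array([np.cos(a),np.sin(a),0]); l=np.array([-u[1],u[0],0]); o=np.array([.4815,.096,0])
    print('slide frame mm',((p-o)@u*1e3).round(1),((p-o)@l*1e3).round(1),(p[2]*1e3).round(1),'tilt',np.degrees(np.arctan2(M[:,2]@u,-M[2,2])).round(1),'z.l',(M[:,2]@l).round(3),'x.u',(M[:,0]@u).round(3),'F',[(s['wrist_force']@e).round(1) for e in(u,l,[0,0,1])],'q',s['joint_pos'].round(2),'gap',s['finger_gap'].round(4),'t',s['clock'])
    return M,u,l,p,o
E
python3 -c "
from h import *
M,u,l,p,o=rep(); T=o-.0866*u+[0,0,.092]; print('tool delta',M.T@(T-p),'per 10mm +u',M.T@u*10)"
```

```text
Traceback (most recent call last):
  File "h.py", line 17, in rep
    print('slide frame mm',((p-o)@u*1e3).round(1),((p-o)@l*1e3).round(1),(p[2]*1e3).round(1),'tilt',np.degrees(np.arctan2(M[:,2]@u,-M[2,2])).round(1),'z.l',(M[:,2]@l).round(3),'x.u',(M[:,0]@u).round(3),'F',[(s['wrist_force']@e).round(1) for e in(u,l,[0,0,1])],'q',s['joint_pos'].round(2),'gap',s['finger_gap'].round(4),'t',s['clock'])
                                                                                                                                                                                                                                                                                                      ^^^^^^^^^^^^^^^^^^^^^
AttributeError: 'float' object has no attribute 'round'
```

```bash
sed -i "s/s\['finger_gap'\].round(4)/s['finger_gap']/" h.py
python3 -c "
from h import *
M,u,l,p,o=rep(); T=o-.0866*u+[0,0,.092]; print('tool delta',M.T@(T-p),'per 10mm +u',M.T@u*10)"
```

```text
slide frame mm -85.4 -0.1 189.2 tilt 50.0 z.l -0.001 x.u 0.0 F [np.float64(-0.9), np.float64(0.1), np.float64(-0.0)] q [-0.69 -0.1  -0.85  0.75  0.87  1.66] gap -7.789455659446165e-05 t 9.4
tool delta [-0.00026877  0.07519645  0.06162221] per 10mm +u [ 1.29870800e-03 -6.43308363e+00  7.65607166e+00]
```

carry_out:
  steps:
    - [-1,0,0.0188,0.0154,0,0,0]
    - [-1,0,0.0188,0.0154,0,0,0]
    - [-1,0,0.0188,0.0154,0,0,0]
    - [-1,0,0.0188,0.0154,0,0,0]
    - [-1,0,0,0,0,0,0]
    - [-1,0,0,0,0,0,0]

```text
clock: 10.15
tcp_pos: [0.4231, 0.0321, 0.0924]
orientation: [-0.394, 0.844, -0.329, 0.154]
wrist_force: [-0.5, -0.1, 0.5]
finger_gap: 0.0002
```

```bash
python3 -c "
from h import *
rep(); c=snap('scene','s5'); d=snap('side','d5')
r=lambda c,k:cv2.resize(c['color'][k[1]:k[1]+100,k[0]:k[0]+100],(400,400),interpolation=cv2.INTER_CUBIC)
p=proj(c,[.447,.06,.08]).astype(int)-50; e=proj(d,[.447,.06,.08]).astype(int)-50
cv2.imwrite('pics/p5.png',np.hstack([r(c,p),r(d,e)])[:,:,::-1])"
```

```text
slide frame mm -86.6 -0.3 92.4 tilt 50.0 z.l -0.001 x.u -0.0 F [np.float64(-0.4), np.float64(0.2), np.float64(0.5)] q [-0.69  0.09 -1.    0.42  0.87  1.65] gap 0.00021831205519871397 t 10.15
```

View pics/p5.png

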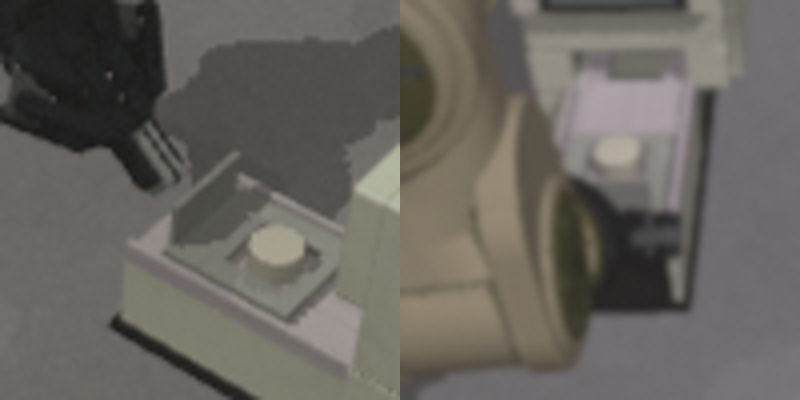

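The tip stands behind the plate and the cup is in the pocket. Advancing to contact.

carry_out:
  steps:
    - [-1,0,-0.00322,0.00383,0,0,0]
    - [-1,0,-0.00322,0.00383,0,0,0]
    - [-1,0,-0.00322,0.00383,0,0,0]
    - [-1,0,-0.00322,0.00383,0,0,0]
    - [-1,0,-0.00322,0.00383,0,0,0]
    - [-1,0,0,0,0,0,0]

```text
clock: 11.0
tcp_pos: [0.4397, 0.0506, 0.0917]
orientation: [-0.394, 0.844, -0.329, 0.154]
wrist_force: [-0.5, -0.5, 1.7]
finger_gap: 0.0002
```

```bash
python3 -c "
from h import *
rep()"
```

```text
slide frame mm -61.7 -0.0 91.7 tilt 50.0 z.l -0.001 x.u -0.001 F [np.float64(-0.8), np.float64(0.0), np.float64(1.7)] q [-0.61  0.08 -1.01  0.32  0.86  1.78] gap 0.00018945369732011955 t 11.0
```

carry_out:
  steps:
    - [-1,0,-0.00322,0.00383,0,0,0]
    - [-1,0,-0.00322,0.00383,0,0,0]
    - [-1,0,-0.00322,0.00383,0,0,0]
    - [-1,0,-0.00322,0.00383,0,0,0]
    - [-1,0,0,0,0,0,0]

```text
clock: 11.62
tcp_pos: [0.4533, 0.0653, 0.0916]
orientation: [-0.394, 0.844, -0.329, 0.154]
wrist_force: [-2.6, -1.7, 0.6]
finger_gap: 0.0005
```

```bash
python3 -c "
from h import *
rep();c=snap('scene','s6')
p=proj(c,[.46,.08,.08]).astype(int)-60
cv2.imwrite('pics/p6.png',cv2.resize(c['color'][p[1]:p[1]+120,p[0]:p[0]+120],(600,600),interpolation=cv2.INTER_CUBIC)[:,:,::-1])"
```

```text
slide frame mm -41.7 -0.0 91.6 tilt 50.0 z.l -0.001 x.u -0.001 F [np.float64(-3.0), np.float64(0.7), np.float64(0.6)] q [-0.55  0.09 -1.02  0.24  0.85  1.87] gap 0.0005326359030244891 t 11.625
```

View pics/p6.png

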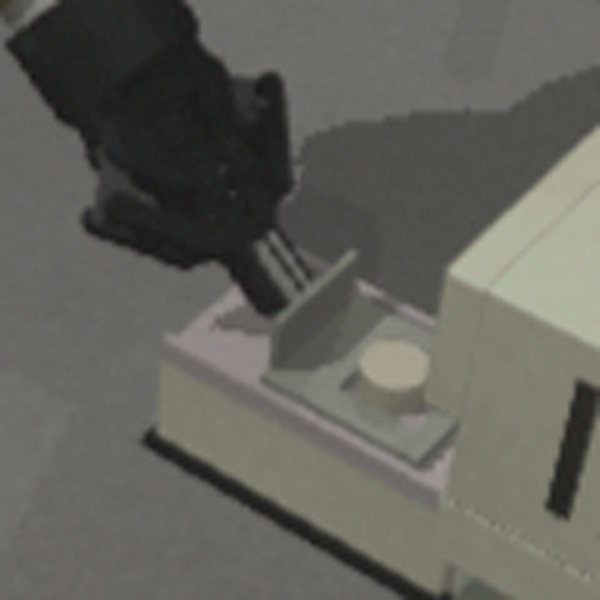

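The slide is moving and the cup rides in its pocket, with the tip in the middle of the plate. Joint 3 is close to its range limit, so I'll reduce the tilt to 42°.

carry_out:
  steps:
    - [-1,0,0,0,-0.07,0,0]
    - [-1,0,0,0,-0.07,0,0]
    - [-1,0,0,0,0,0,0]

```text
clock: 12.05
tcp_pos: [0.4537, 0.0651, 0.0922]
orientation: [-0.334, 0.87, -0.339, 0.131]
wrist_force: [-0.6, -2.4, 0.7]
finger_gap: 0.0001
```

```bash
python3 -c "
from h import *
M,u,l,p,o=rep();print(M.T@u*10, env.get_state()['joint_pos'][2])"
```

```text
slide frame mm -41.6 -0.4 92.2 tilt 42.0 z.l -0.002 x.u -0.0 F [np.float64(-2.2), np.float64(-1.1), np.float64(0.7)] q [-0.46  0.04 -0.96  0.33  0.7   1.94] gap 8.849785193108972e-05 t 12.05
[-3.08882609e-03 -7.42997020e+00  6.69294653e+00] -0.956635965352668
```

carry_out:
  steps:
    - [-1,0,-0.00743,0.00669,0,0,0]
    - [-1,0,-0.00743,0.00669,0,0,0]
    - [-1,0,-0.00743,0.00669,0,0,0]
    - [-1,0,-0.00743,0.00669,0,0,0]
    - [-1,0,-0.00743,0.00669,0,0,0]
    - [-1,0,-0.00743,0.00669,0,0,0]
    - [-1,0,-0.00743,0.00669,0,0,0]
    - [-1,0,0,0,0,0,0]

```text
clock: 13.05
tcp_pos: [0.5009, 0.1169, 0.0915]
orientation: [-0.334, 0.87, -0.339, 0.131]
wrist_force: [-1.8, -5.5, 2.2]
finger_gap: 0.0002
```

```bash
python3 -c "
from h import *
rep()"
```

```text
slide frame mm 28.5 -0.2 91.5 tilt 42.0 z.l -0.001 x.u -0.001 F [np.float64(-5.3), np.float64(-2.4), np.float64(2.2)] q [-0.27  0.1  -0.92  0.17  0.64  2.17] gap 0.00024890643306452285 t 13.05
```

carry_out:
  steps:
    - [-1,0,-0.00223,0.00201,0,0,0]
    - [-1,0,-0.00223,0.00201,0,0,0]
    - [-1,0,-0.00223,0.00201,0,0,0]
    - [-1,0,-0.00223,0.00201,0,0,0]
    - [-1,0,-0.00223,0.00201,0,0,0]
    - [-1,0,0,0,0,0,0]

```text
clock: 13.8
tcp_pos: [0.5106, 0.1275, 0.0915]
orientation: [-0.334, 0.87, -0.34, 0.13]
wrist_force: [-2.0, -4.6, 3.0]
finger_gap: 0.0002
```

```bash
python3 -c "
from h import *
rep();c=snap('scene','s7');d=snap('side','d7')
p=proj(c,[.52,.14,.08]).astype(int)-50; e=proj(d,[.52,.14,.08]).astype(int)-50
r=lambda c,k:cv2.resize(c['color'][k[1]:k[1]+100,k[0]:k[0]+100],(400,400),interpolation=cv2.INTER_CUBIC)
cv2.imwrite('pics/p7.png',np.hstack([r(c,p),r(d,e)])[:,:,::-1])"
```

```text
slide frame mm 42.9 -0.1 91.5 tilt 42.0 z.l -0.001 x.u -0.002 F [np.float64(-4.7), np.float64(-1.6), np.float64(3.0)] q [-0.24  0.11 -0.91  0.14  0.62  2.21] gap 0.00022533168298306965 t 13.8
```

View pics/p7.png

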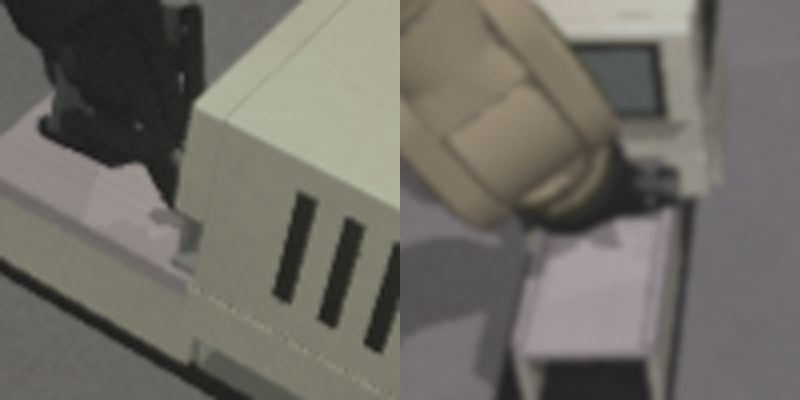

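The plate is near the housing but not home, at about 5 N. I'll creep on with force checks.

carry_out:
  steps:
    - [-1,0,-0.00149,0.00134,0,0,0]
    - [-1,0,-0.00149,0.00134,0,0,0]
    - [-1,0,-0.00149,0.00134,0,0,0]
    - [-1,0,0,0,0,0,0]

```text
clock: 14.4
tcp_pos: [0.5146, 0.1318, 0.0914]
orientation: [-0.334, 0.87, -0.34, 0.13]
wrist_force: [-2.5, -5.9, 2.9]
finger_gap: 0.0003
```

carry_out:
  steps:
    - [-1,0,-0.00149,0.00134,0,0,0]
    - [-1,0,-0.00149,0.00134,0,0,0]
    - [-1,0,0,0,0,0,0]

```text
clock: 14.78
tcp_pos: [0.5173, 0.1348, 0.0914]
orientation: [-0.334, 0.87, -0.34, 0.13]
wrist_force: [-2.2, -5.9, 2.7]
finger_gap: 0.0
```

carry_out:
  steps:
    - [-1,0,-0.00149,0.00134,0,0,0]
    - [-1,0,0,0,0,0,0]

```text
clock: 15.02
tcp_pos: [0.5187, 0.1362, 0.0914]
orientation: [-0.334, 0.87, -0.34, 0.13]
wrist_force: [-2.7, -5.0, 3.2]
finger_gap: 0.0003
```

carry_out:
  steps:
    - [-1,0,-0.00149,0.00134,0,0,0]
    - [-1,0,0,0,0,0,0]

```text
clock: 15.28
tcp_pos: [0.52, 0.1377, 0.0914]
orientation: [-0.334, 0.87, -0.34, 0.13]
wrist_force: [-3.1, -5.2, 3.4]
finger_gap: -0.0
```

carry_out:
  steps:
    - [-1,0,-0.00149,0.00134,0,0,0]
    - [-1,0,0,0,0,0,0]

```text
clock: 15.52
tcp_pos: [0.5214, 0.1392, 0.0914]
orientation: [-0.334, 0.87, -0.34, 0.13]
wrist_force: [-2.9, -5.4, 3.1]
finger_gap: -0.0003
```

carry_out:
  steps:
    - [-1,0,-0.00149,0.00134,0,0,0]
    - [-1,0,0,0,0,0,0]

```text
clock: 15.78
tcp_pos: [0.5227, 0.1407, 0.0914]
orientation: [-0.334, 0.87, -0.34, 0.13]
wrist_force: [-2.8, -5.2, 3.7]
finger_gap: 0.0003
```

carry_out:
  steps:
    - [-1,0,-0.00111,0.001,0,0,0]
    - [-1,0,0,0,0,0,0]

```text
clock: 16.02
tcp_pos: [0.5236, 0.1416, 0.0914]
orientation: [-0.333, 0.87, -0.34, 0.13]
wrist_force: [-6.5, -7.6, 6.1]
finger_gap: -0.0
```

carry_out:
  steps:
    - [-1,0,-0.00111,0.001,0,0,0]
    - [-1,0,0,0,0,0,0]

```text
clock: 16.27
tcp_pos: [0.5245, 0.1426, 0.0914]
orientation: [-0.333, 0.87, -0.34, 0.13]
wrist_force: [-6.5, -7.1, 5.7]
finger_gap: -0.0002
```

Force stepped from 6 to 10 N, so the end switch is met. About 3 mm of stroke is left to the stop.

carry_out:
  steps:
    - [-1,0,-0.00074,0.00067,0,0,0]
    - [-1,0,0,0,0,0,0]

```text
clock: 16.52
tcp_pos: [0.5251, 0.1433, 0.0913]
orientation: [-0.333, 0.87, -0.34, 0.13]
wrist_force: [-7.0, -7.6, 6.0]
finger_gap: 0.0
```

carry_out:
  steps:
    - [-1,0,-0.00074,0.00067,0,0,0]
    - [-1,0,0,0,0,0,0]

```text
clock: 16.77
tcp_pos: [0.5258, 0.144, 0.0914]
orientation: [-0.333, 0.87, -0.34, 0.13]
wrist_force: [-7.2, -8.7, 7.6]
finger_gap: 0.0001
```

carry_out:
  steps:
    - [-1,0,-0.00074,0.00067,0,0,0]
    - [-1,0,0,0,0,0,0]

```text
clock: 17.02
tcp_pos: [0.526, 0.1442, 0.0912]
orientation: [-0.333, 0.869, -0.341, 0.13]
wrist_force: [-13.2, -14.0, 11.8]
finger_gap: 0.0002
```

The tool moved only 0.3 mm of 1 mm and force rose to 19 N, so this is the firm stop. I'll press 0.4 mm more, to be sure it is seated, and hold for about 1.4 s.

carry_out:
  steps:
    - [-1,0,-0.0003,0.00027,0,0,0]
    - [-1,0,0,0,0,0,0]
    - [-1,0,0,0,0,0,0]
    - [-1,0,0,0,0,0,0]
    - [-1,0,0,0,0,0,0]
    - [-1,0,0,0,0,0,0]
    - [-1,0,0,0,0,0,0]
    - [-1,0,0,0,0,0,0]
    - [-1,0,0,0,0,0,0]
    - [-1,0,0,0,0,0,0]
    - [-1,0,0,0,0,0,0]

```text
clock: 18.4
tcp_pos: [0.5261, 0.1443, 0.0912]
orientation: [-0.333, 0.869, -0.341, 0.13]
wrist_force: [-14.7, -15.8, 14.0]
finger_gap: 0.0002
```

```bash
python3 -c "
from h import *
M,u,l,p,o=rep();print(M.T@u*10)"
```

```text
slide frame mm 65.7 -0.1 91.2 tilt 41.9 z.l -0.002 x.u -0.004 F [np.float64(-21.6), np.float64(0.2), np.float64(14.0)] q [-0.19  0.13 -0.89  0.11  0.6   2.27] gap 0.00015828061150243396 t 18.4
[-0.04195939 -7.44811381  6.67261868]
```

carry_out:
  steps:
    - [-1,0,0.00372,-0.00335,0,0,0]
    - [-1,0,0.00743,-0.00669,0,0,0]
    - [-1,0,0.00743,-0.00669,0,0,0]
    - [-1,0,0.00743,-0.00669,0,0,0]
    - [-1,0,0.00743,-0.00669,0,0,0]
    - [-1,0,0.00743,-0.00669,0,0,0]
    - [-1,0,0.00743,-0.00669,0,0,0]
    - [-1,0,0.00743,-0.00669,0,0,0]
    - [-1,0,0.00743,-0.00669,0,0,0]
    - [-1,0,0.00743,-0.00669,0,0,0]
    - [-1,0,0.00743,-0.00669,0,0,0]
    - [-1,0,0.00743,-0.00669,0,0,0]
    - [-1,0,0.00743,-0.00669,0,0,0]
    - [-1,0,0.00743,-0.00669,0,0,0]
    - [-1,0,0.00743,-0.00669,0,0,0]
    - [-1,0,0.00743,-0.00669,0,0,0]
    - [-1,0,0,0,0,0,0]
    - [-1,0,0,0,0,0,0]

```text
clock: 20.65
tcp_pos: [0.4225, 0.0316, 0.0919]
orientation: [-0.334, 0.869, -0.34, 0.131]
wrist_force: [-0.4, 0.1, 0.4]
finger_gap: -0.0002
```

```bash
python3 -c "
from h import *
rep();c=snap('scene','s8');d=snap('side','d8')
p=proj(c,[.54,.14,.05]).astype(int)-[80,80]
cv2.imwrite('pics/p8.png',cv2.resize(c['color'][p[1]:p[1]+150,p[0]:p[0]+200],(800,600),interpolation=cv2.INTER_CUBIC)[:,:,::-1])"
```

```text
slide frame mm -87.3 -0.2 91.9 tilt 42.0 z.l -0.001 x.u -0.002 F [np.float64(-0.2), np.float64(0.4), np.float64(0.4)] q [-0.61  0.03 -0.96  0.46  0.73  1.76] gap -0.00015073755928371024 t 20.65
```

View pics/p8.png

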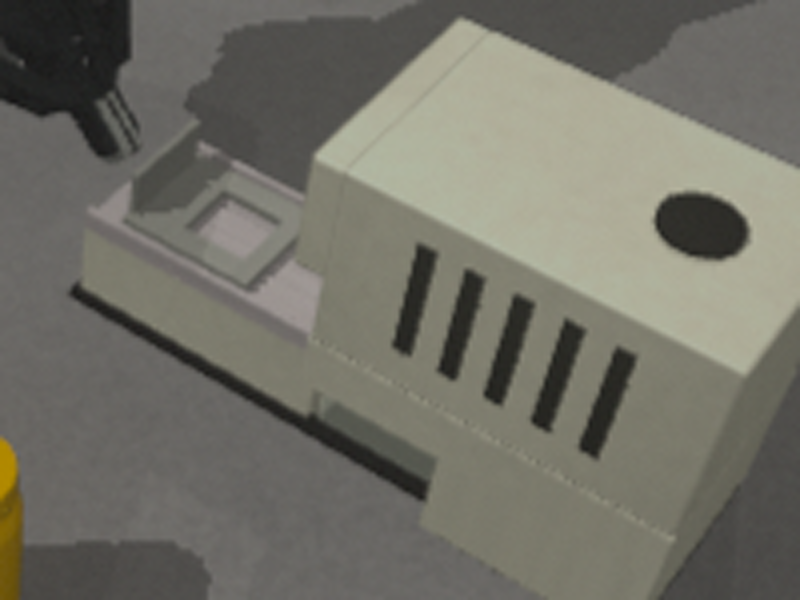

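The slide is back out and the pocket is empty. I'll lift clear and compare against the first picture, including the chamber window.

carry_out:
  steps:
    - [-1,0,-0.017,-0.0186,0,0,0]
    - [-1,0,-0.017,-0.0186,0,0,0]
    - [-1,0,-0.017,-0.0186,0,0,0]
    - [-1,0,-0.017,-0.0186,0,0,0]
    - [-1,0,0,0,0,0,0]
    - [-1,0,0,0,0,0,0]

```text
clock: 21.5
tcp_pos: [0.4225, 0.0325, 0.1919]
orientation: [-0.334, 0.87, -0.34, 0.13]
wrist_force: [-0.2, 1.2, 0.2]
finger_gap: -0.0003
```

```bash
python3 -c "
from h import *
rep();c=snap('scene','s9');d=snap('side','d9');a=ld('scene0')
p=proj(a,[.4815,.096,.069]).astype(int); x,y=p
g=lambda c:cv2.cvtColor(c['color'],cv2.COLOR_RGB2GRAY).astype(np.float32)
print('pocket shift px',cv2.phaseCorrelate(g(a)[y-8:y+12,x-14:x+14].copy(),g(c)[y-8:y+12,x-14:x+14].copy()))
for n,X in(('collar',[.467,-.1625,.01]),):
  i,j=proj(a,X).astype(int); print(n,np.abs(g(a)-g(c))[j-10:j+10,i-12:i+12].mean())
D=np.abs(g(a)-g(c)); print('left/bottle region diff',D[170:290,60:260].max(), np.argwhere(D[170:290,60:270]>30).mean(0)+[170,60])
r=lambda c:cv2.resize(c['color'][200:250,335:395],(390,325),interpolation=cv2.INTER_CUBIC)
q=proj(a,np.array([.4815,.096,.03])+.12*np.array([.677,.736,0])+.045*np.array([.736,-.677,0]));print(q)
q=q.astype(int)
r=lambda c:cv2.resize(c['color'][q[1]-25:q[1]+25,q[0]-30:q[0]+30],(400,333),interpolation=cv2.INTER_CUBIC)
im=np.clip(np.hstack([r(a),r(c)]).astype(float)*1.6,0,255)
cv2.imwrite('pics/p9.png',im[:,:,::-1])"
```

```text
slide frame mm -86.7 0.4 191.9 tilt 42.0 z.l -0.0 x.u -0.001 F [np.float64(0.8), np.float64(1.0), np.float64(0.2)] q [-0.6  -0.14 -0.8   0.79  0.72  1.76] gap -0.00026557258545325955 t 21.5
pocket shift px ((-0.05534411249146309, 0.11476761976009264), 1.0610376755396524)
collar 1.05625
left/bottle region diff 56.0 [204.04310345 136.79310345]
[355.23660629 215.2568243 ][ WARN:0@1.956] global loadsave.cpp:1063 imwrite_ Unsupported depth image for selected encoder is fallbacked to CV_8U.
```

View pics/p9.png

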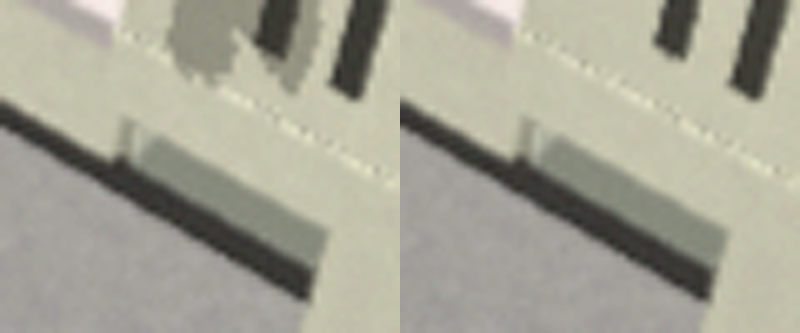

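```bash
python3 -c "
from h import *
a=ld('scene0')['color'].astype(int);c=ld('s9')['color'].astype(int)
D=(c-a).mean(2)[205:235,340:380]; print(D.round(0).astype(int)[5:28:2,::2])
s=env.get_state(); print(s['clock'])
print(env.hand_in())"
```

```text
[[ 0  0 -1 -1 -1 -1  0 -1 -1 -1 -1 -1 -1 -1 -1  0 -1  0 -1 -2]
 [ 0 -2 -1  0 -1 -1  0 -1  0 -2  0  0 -1 -1  1 -1  0  0  0 -2]
 [ 2  2  0 -2 -1 -2  0  0 -3 -1 -1  0 -1 -2 -1 -2  1  0  0 -1]
 [ 1  0 -1  0  0 -1 -1  0  0 -1 -1  0 -1  0 -4  1  0  1 -1  0]
 [-1 -1  1  3  1 -1 -2  0 -1 -1  2  1  0  0 -2 -1  1  0  1 -1]
 [ 1 -1  0  2  1  1  0  0 -1 -2  0  0 -2 -2 -1 -2 -2  0  0 -1]
 [ 0  0  0 -1 -1  0  0 -1 -1 -1  1 -2  0  0 -1 -2 -1 -2 -1  1]
 [-1  0 -1 -1  0  0  1  1 -1 -1  0  1 -1 -1 -1 -1  0  0 -1 -1]
 [-2  1  0 -1  0 -1 -1 -1 -1  0  0 -1  1 -2 -2 -1  1 -1 -1  0]
 [-3  0 -1 -1  0 -1 -2 -1  2 -1  1 -2 -2  1 -1 -2  1 -1 -1 -1]
 [ 1 -2  0  1  0  0  0  0  0  0 -1  0  1  2  0 -3 -1 -1 -2 -2]
 [ 1 -1  0 -3 -1  0  0 -2  0  0  0  0 -1 -3  1  2  0  0 -2 -1]]
21.6
the job is handed in; nothing more can be done
None
```

The cup appears to have been fed into the analyser and the job is handed in, but I never saw the cup in the chamber. I infer the drop from the empty pocket.

- **Placing:** I gripped the solid cup and set it flat in the pocket. The wrist picture showed it inside, about 1.5 mm off centre.
- **Pushing:** I pushed the plate with the shut gripper tilted, first at 50° and then at 42° because joint 3 was near its limit. The end switch showed as a rise from about 6 to 10 N. The firm stop came about 3.5 mm later, where the tool stopped advancing and the force climbed. I held it there for about 1.4 s at about 22 N along the slide (about 26 N in all).
- **Return:** I let the slide spring back at an even pace and lifted clear. I handed in at 21.6 s of the 56 s allowed.

**Last checks:**
- **Slide:** the slide sits within about 0.1 pixel of its starting picture and the pocket is empty.
- **Collar:** the collar's spot is unchanged. In the region with the bottles, the large differences average out at the cup's old place; I did not check the bottles one by one.
- **Chamber (not confirmed):** the window looks the same before and after from the scene camera. That camera looks steeply down and may not see the chamber floor.

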